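Fetch the marble test cube out of the soak tank

ROBOT

A 7-joint arm with a two-finger parallel gripper is mounted at the origin on the work surface. World frame = base frame: x ahead of the robot, y to its left, z up, the work surface at z = 0. Lengths are in m, angles in rad, forces in N, time in s.
With the tool pointing down it reaches from about 0.35 to 0.9 m from the base axis. Payload 8.1 kg.
Tool frame: the origin (TCP) lies between the finger pads; the fingertips stand 25 mm ahead of it and the grasp point (between the pads) lies 6 mm ahead of it; z points along the fingers, y is the line along which they close (so a half turn about z gives the same grasp; the last joint's range is limited). The gripper opens to 92 mm and grips with 3 to 60 N. Pads are 19 mm wide; open, the fingers measure 130 mm over their backs; the gripper's body (75 mm by 190 mm) begins 47 mm behind the grasp point.
Start: joints at [1.141, 0.434, 0.025, 1.573, -0.012, 1.134, -0.075], TCP at [0.201, -0.592, 0.252] pointing down, gripper open.
Joint ranges: [-2.62, 2.62], [-0.44, 2.09], [-1.27, 1.32], [0.08, 2.57], [-1.32, 4.46], [0.12, 2], [-2.74, 2.74]. Speed limits (rad/s): [2.22, 2.22, 3.01, 3.01, 3.14, 3.14, 3.14].

INTERFACE

Orientations are given as a 3x3 rotation matrix whose columns are the frame's x, y, z axes.
In Python, from bench import readout, vision, ticket gives the robot as it stands.
- The arm moves only by the tool move_arm, never from a script. Its argument "increments" is a list that holds one entry, the list of rows, each a list of 6 numbers: the shift along the tool's x, y, z in m, then the turn, a rotation vector about the tool's x, y, z in degrees. In form: [[[x, y, z, wx, wy, wz], ...]]. A call has 1 to 10 rows; each row shifts and turns the commanded pose from where the row before left it, along the tool's axes as they then stand; what a row does not reach is not made up. A row lasts 1/8 s, in which the tool goes at most 62.5 mm and 10.7 degrees, less where a joint would pass 70% of its speed; a pose out of reach is approached as far as the arm can. A call is refused whole if a number of a shift passes 0.0625 or a number of a turn 10.7, either way. A call with a gripper value outside its range is refused whole. "gripper" is the opening in per cent of the stroke, from 0 (shut) to 100 (fully open), set as the call begins (left out, the last holds). The fingers move at their own pace and stop on an object; "squeeze" is the grip in N (left out, the last holds). Time passes only in rows, so rows that do not move let the fingers close. It gives the time, the measured TCP pose, the force, the opening and the grip force at its end, in the units of the state.
- readout.get_state(): the state, without advancing time (a new reading comes with each control period).
- vision.grab_frame(name): name is "side" or "top" or "wrist"; returns a dict with "frame" (480x640x3 uint8, blue, green, red), "range_z" (480x640 float32, m along the optical axis (not along the pixel's ray), 0 where there is no reading), "fovy" (degrees; the focal length in pixels is half the picture's height over the tangent of half this angle, whatever the lens; pixels are square), "cx", "cy" (the principal point, pixels), "T" (4x4, takes a point from camera to world coordinates). Camera axes: x right, y up, looking along -z (the intrinsics and any distortion apply to the point x, -y, -z); pixel columns grow to the right and rows downward; lengths in m; the calibration is good to about 2 mm. A picture is of the moment at which its call begins.
- ticket.finish_job(): hands the job in; it is judged then, once.
The state is a dict: "t": time; "joint_pos": joint angles; "joint_vel": joint speeds; "joint_torque": joint torques, N m; "eef_pos": TCP position; "eef_rot": TCP orientation; "wrist_force": force on the tool from outside, world axes, zero at the start; "torque": the same for the moment, N m; "grip_width": opening from 0.0 (shut) to 1.0 (fully open); "grasp_force": force on a finger pad.
Only numpy, scipy, OpenCV 4.12 (cv2) and the standard library are available. Lean on these libraries where they do the work, as an engineer would, in place of code of your own. Each camera call takes 0.05 s, during which the arm holds its last target. There are 200 camera calls.

TASK

Two drained soak tanks each have a marble sample hanging deep inside. With the hook rod, held by its wooden handle, lift the cube-shaped sample by its wire bail out of the square tank and set it down gently, upright, around the middle of the shallow drying tray, then hang the hook rod back between the cheeks of its plywood stand and let go of it.

Things in the scene. Friction and masses are not known exactly. Their poses are not given: they have to be found in the camera images.
- hook_rod: Upright hook rod, 0.14 kg; origin on its axis under the 60 mm disc (4 mm thick). Wooden handle 24 mm square, z 4 to 64 mm, faces along x and y. 7 mm steel shaft down to z -140, where a foot (z -140 to -133) runs to +x and, 30 mm from the shaft axis, turns up to a tip ending at z -120: a hook 23 mm wide inside, 13 mm lip. At the start it hangs in its stand.
- carrier: Marble cube 34 mm with brass hanger, 0.16 kg; origin under the cube's centre. Crossbar (72 mm along y, 14 along x) z 34 to 40; bail of 6 mm wire at x = 0, legs at y +-22, peak at y 0, underside z 78, top z 84. Its crossbar rests on ledges mid square white tank (fixed, open top, inside 120 mm along its x, 84 along y, within 7 mm and 4 deg; rim 175 mm above table): hook room beside the bail (+-x).
- tray: Shallow aluminium drying tray, fixed, 140 x 140 mm, walls 4 mm thick, 12 mm high; origin under its centre, inner floor 4 mm above it. (Not listed: the round tank, 124 mm across, 175 mm tall, beside the square one, with a cylindrical sample on a like hanger, not wanted.)
- rod_stand: Plywood stand, fixed; origin under the centre of its base (110 x 100 x 12 mm). Two upright cheeks, 70 mm long along x, 15 mm thick, inner faces at y -16 and +16 mm, tops at z 155. The rod hangs between them, disc resting on both tops, rod axis in the stand's middle (rod origin at z 155), hook pointing along the stand's +x or -x.
Mind the look-alikes: they are no part of the job. What is shaped like the rod_stand but blue or green is not meant.

How it is judged:
On the way, in this order (a step that is already met when the one before it is completed fails the run):
1. the cube sample hangs on the held hook rod, lifted clear of the tank (its underside over 175 mm up), not touched by the fingers (height (world z) of carrier above 0.175 m and contact force between hook_rod and carrier above 0.3 N and contact force between the fingers and hook_rod above 1 N and contact force between the fingers and carrier below 0.1 N), for 0.2 s.
2. the cube sample stands upright in the tray, the rod still held and no longer touching it (horizontal distance between carrier and tray below 0.04 m and z of carrier in the frame of tray below 0.01 m and angle between carrier's own z axis and vertical below 0.17 rad and contact force between hook_rod and carrier below 0.1 N and contact force between the fingers and hook_rod above 1 N), for 0.2 s.
At the end, for the whole second after the job is handed in: The cube sample stands on the tray's floor, upright within 10 degrees and within 40 mm of the tray's centre, and the hook rod hangs upright (within 10 degrees) in its stand, disc on both cheeks, within 25 mm of the stand's centre; both released and at rest (horizontal distance between carrier and tray below 0.04 m and z of carrier in the frame of tray below 0.01 m and angle between each of carrier, hook_rod's own z axis and vertical below 0.17 rad and linear speed of each of carrier, hook_rod below 0.03 m/s and horizontal distance between hook_rod and rod_stand below 0.025 m and z of hook_rod in the frame of rod_stand between 0.145 and 0.165 m); the robot touches nothing.
It fails at once if the sample is dropped or banged into the tray: it moves faster than 0.5 m/s within 60 mm above the tray (linear speed of carrier above 0.5 m/s and horizontal distance between carrier and tray below 0.08 m and z of carrier in the frame of tray below 0.06 m).
It also fails if it takes over 72 s, if anything falls off the work surface, if the arm or the gripper's body presses on something with over 40 N, if the wrist force passes 120 N, or if a joint passes its speed limit or range.

## Working session

There is one attempt and no reset: what is moved stays moved. The work goes in short steps, Python scripts to look and compute and a tool call to move; the robot and the scene stay as the last step left them, time stands still between calls to the robot, and variables do not carry over. Pictures are saved under pics/ and viewed, at most 10 in all, crops included, and the job is handed in when it is done.

Besides the shell and the picture viewer there is one more tool, called after "Emit:" in YAML: its name, and indented under it one key for each argument. move_arm: Moves the arm, as the interface text tells. Its arguments: {"type":"object","properties":{"increments":{"type":"array"},"gripper":{"type":"number"},"squeeze":{"type":"number"}},"required":["increments"]}

```bash
ls; mkdir -p pics; cat > h.py <<'E'
import numpy as np,cv2
from bench import readout,vision,ticket
def grab(n):
    f=vision.grab_frame(n); np.savez('/tmp/'+n+'.npz',**{k:np.array(v) for k,v in f.items()}); return f
def load(n): return dict(np.load('/tmp/'+n+'.npz'))
def cloud(f):
    F=240/np.tan(np.radians(float(f['fovy']))/2); d=f['range_z']; v,u=np.mgrid[0:480,0:640]
    P=np.stack([(u-f['cx'])/F*d,-(v-f['cy'])/F*d,-d,np.ones_like(d)],-1)@np.array(f['T']).T
    P=P[...,:3]; P[d<=0]=np.nan; return P
E
python3 - <<'E'
from h import *
a=[grab(n) for n in('top','side')]
cv2.imwrite('pics/top.png',a[0]['frame']);cv2.imwrite('pics/side.png',a[1]['frame'])
for f in a: print({k:f[k] for k in f if k not in('frame','range_z')})
print(readout.get_state())
E
```

```text
pics
{'fovy': 48.86894648608191, 'cx': 309.9937750041894, 'cy': 236.30883811486243, 'T': array([[ 0.00724217,  0.99607022, -0.08827047,  0.33180936],
       [-0.99978608,  0.00892275,  0.01865929,  0.07290523],
       [ 0.01937358,  0.08811645,  0.99592176,  1.09188892],
       [ 0.        ,  0.        ,  0.        ,  1.        ]])}
{'fovy': 53.65712881985511, 'cx': 318.24435026252917, 'cy': 249.02967348253185, 'T': array([[-0.6559872 , -0.61275834,  0.44069038,  0.8886786 ],
       [ 0.75476738, -0.53460381,  0.3801644 ,  0.49234833],
       [ 0.00264585,  0.58200171,  0.81318326,  0.99969387],
       [ 0.        ,  0.        ,  0.        ,  1.        ]])}
{'t': 0.1, 'joint_pos': array([ 1.14140406,  0.43515304,  0.02498577,  1.57398173, -0.01161216,
        1.13400235, -0.07509238]), 'joint_vel': array([ 0.00042032, -0.00106172,  0.00132741, -0.00211123,  0.00034173,
       -0.00034778, -0.00042823]), 'joint_torque': array([ 2.79071188e-03, -6.69133759e+01,  9.87776220e-01, -3.15147114e+01,
       -6.05626381e-02,  3.73826211e-02,  4.52691052e-05]), 'eef_pos': array([ 0.20044734, -0.5915488 ,  0.25103316]), 'eef_rot': array([[ 9.47101831e-01,  3.20932710e-01, -5.62673330e-04],
       [ 3.20933180e-01, -9.47100973e-01,  1.28114639e-03],
       [-1.21746674e-04, -1.39395663e-03, -9.99999021e-01]]), 'wrist_force': array([-0.77337913, -0.78686472, -0.43013372]), 'torque': array([-0.01728974,  0.03697411,  0.04886736]), 'grasp_force': 0.0, 'grip_width': 0.9981912016285466}
```

View pics/top.png

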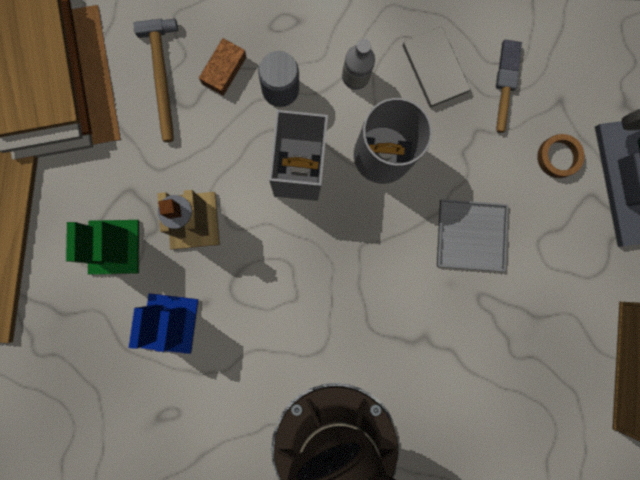

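View pics/side.png

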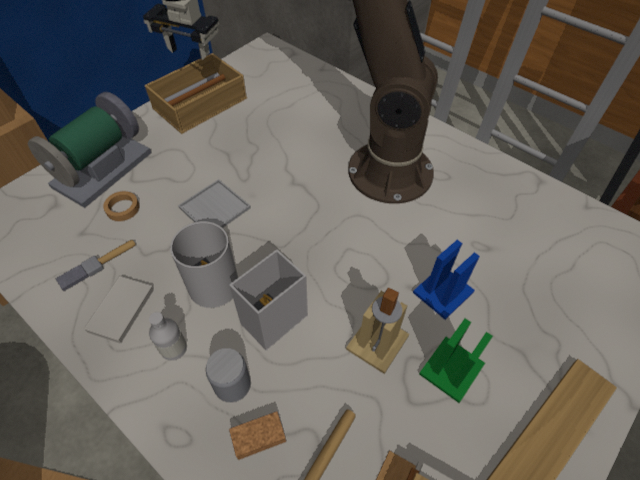

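Top view: candidates shaped like the stand are plywood (195,220), green (105,247) and blue (165,323). The plywood one, which carries the rod (handle 170,205), is the one meant. The square tank is at (300,155) with its brass hanger at (300,162); the round tank at (393,140) is not wanted. The tray is at (473,236).

```bash
cat > m.py <<'E'
from h import *
T=load('top');S=load('side');PT=cloud(T);PS=cloud(S)
def rect(P,m,name):
    q=P[m&~np.isnan(P[...,0])]
    r=cv2.minAreaRect((q[:,:2]*1000).astype(np.float32)); print(name,len(q),np.round(r[0],1),np.round(r[1],1),round(r[2],1),'zmed',np.round(np.median(q[:,2]),4)); return q
def win(u0,u1,v0,v1):
    m=np.zeros((480,640),bool);m[v0:v1,u0:u1]=1;return m
for nm,P,wt,ws in(('T',PT,(265,335,105,200),None),('S',PS,(225,312,245,350),None)):
    z=P[...,2]; m=win(*wt)&(abs(z-.175)<.006); rect(P,m,nm+' tank rim')
hsv=cv2.cvtColor(T['frame'],cv2.COLOR_BGR2HSV);hs=cv2.cvtColor(S['frame'],cv2.COLOR_BGR2HSV)
m=win(270,330,110,195)&(hsv[...,1]>120);q=rect(PT,m,'T brass');print(q[:,2].min(),q[:,2].max())
m=win(236,300,262,330)&(hs[...,1]>120);q=rect(PS,m,'S brass');print(len(q) and (q[:,2].min(),q[:,2].max()))
m=win(430,515,195,278)&(PT[...,2]>.007)&(PT[...,2]<.02);rect(PT,m,'tray T')
for nm,P,w,h in(('T',PT,(150,225,180,255),hsv),('S',PS,(340,412,280,372),hs)):
    z=P[...,2];W=win(*w)
    for lo,hi,n in((.205,.235,'handle'),(.156,.17,'disc'),(.148,.157,'chk'),(.008,.017,'base')):
        for s,sn in((h[...,1]>60,'col'),(h[...,1]<60,'grey')):
            mm=W&(z>lo)&(z<hi)&s
            if mm.sum()>8: rect(P,mm,nm+' '+n+' '+sn)
    mm=W&(z>.012)&(z<.15)&(h[...,1]<60)
    if nm=='S': 
        q=P[mm];q=q[np.argsort(q[:,2])];print(np.round(q[::max(1,len(q)//25)],3))
cv2.imwrite('pics/c.png',np.hstack([cv2.resize(S['frame'][265:375,335:445],(400,400),interpolation=2),cv2.resize(T['frame'][105:205,260:360],(400,400),interpolation=2)]))
E
python3 m.py
```

```text
T tank rim 624 [571.1  78.6] [ 92.1 129.3] 84.8 zmed 0.1744
S tank rim 606 [565.3  39.7] [177.1 129.2] 85.2 zmed 0.1745
T brass 313 [571.5  74.6] [72.7 18.6] 85.9 zmed 0.0523
0.0434079573115298 0.09716818491991153
S brass 80 [565.7  56.9] [43.8 24.3] 55.3 zmed 0.0546
(np.float64(0.04384692778338517), np.float64(0.09823075222561484))
tray T 835 [ 433.9 -282.6] [141.9 140.6] 86.3 zmed 0.0105
T handle col 230 [456.7 297.2] [24.  23.7] 11.1 zmed 0.2179
T handle grey 9 [450.4 307.7] [15.   1.8] 19.1 zmed 0.2164
T disc col 74 [459.1 294.8] [68.9 61.2] 5.9 zmed 0.1567
T disc grey 517 [456.8 297.3] [59.2 60.2] 0.8 zmed 0.1586
T chk col 328 [458.9 295.2] [70.5 61.9] 6.4 zmed 0.1541
T chk grey 132 [460.2 297.4] [63.8 59.6] 7.0 zmed 0.156
T base col 1011 [459.2 295.2] [110.6  99.3] 5.8 zmed 0.0117
T base grey 13 [458.8 300.8] [106.9  85.2] 3.4 zmed 0.0113
S handle col 184 [456.2 300.4] [26.5 23.9] 10.9 zmed 0.2187
S disc col 106 [457.8 298.3] [69.6 61.5] 6.1 zmed 0.1575
S disc grey 406 [457.  300.7] [57.5 58.5] 26.9 zmed 0.1594
S chk col 220 [457.4 298.2] [72.3 62.4] 5.7 zmed 0.155
S chk grey 41 [453.5 298.1] [62.6 61.4] 5.1 zmed 0.156
S base col 1027 [457.1 297.7] [112.4 100. ] 6.5 zmed 0.0122
S base grey 18 [449.6 321.1] [98.2 52.7] 6.0 zmed 0.0123
[[0.444 0.347 0.012]
 [0.412 0.344 0.013]
 [0.463 0.297 0.014]
 [0.493 0.352 0.015]
 [0.459 0.302 0.019]
 [0.468 0.303 0.02 ]
 [0.465 0.303 0.021]
 [0.487 0.303 0.022]
 [0.486 0.302 0.023]
 [0.46  0.3   0.024]
 [0.473 0.303 0.024]
 [0.464 0.3   0.025]
 [0.459 0.301 0.029]
 [0.484 0.309 0.03 ]
 [0.483 0.305 0.032]
 [0.482 0.307 0.034]
 [0.486 0.303 0.035]
 [0.457 0.301 0.037]
 [0.457 0.301 0.041]
 [0.457 0.299 0.05 ]
 [0.457 0.298 0.058]
 [0.457 0.298 0.062]
 [0.456 0.299 0.067]
 [0.421 0.326 0.073]
 [0.458 0.299 0.078]
 [0.458 0.298 0.082]
 [0.458 0.3   0.089]
 [0.457 0.301 0.096]
 [0.459 0.299 0.099]
 [0.458 0.298 0.101]
 [0.419 0.325 0.11 ]
 [0.423 0.325 0.125]]
```

View pics/c.png

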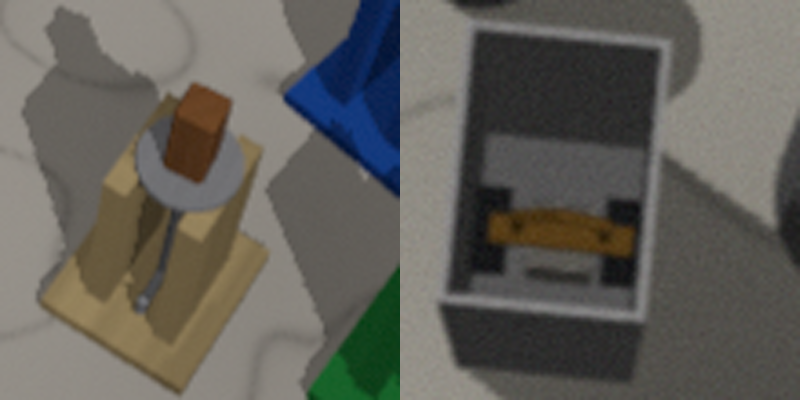

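The left crop shows the rod on the plywood stand, with the foot and tip at about (140,300) pointing to world +x. The right crop shows the square tank with the cube's brass crossbar at (560,230). I start moving: raise and turn so the fingers close along the rod's x.

Emit:
move_arm:
  increments:
    - [[0,0,-0.009,0,0,-10],[0,0,-0.009,0,0,-10],[0,0,-0.009,0,0,-10],[0,0,-0.009,0,0,-10],[0,0,-0.009,0,0,-10],[0,0,-0.009,0,0,-10],[0,0,-0.009,0,0,-10],[0,0,-0.009,0,0,-8]]
  gripper: 100

```text
t: 1.1
eef_pos: [0.2004, -0.5917, 0.3235]
eef_rot: [[-0.122, 0.993, -0.0], [0.993, 0.122, 0.001], [0.001, -0.0, -1.0]]
wrist_force: [0.5, 0.4, -0.4]
grip_width: 0.997
grasp_force: 0.0
```

```bash
cat > go.py <<'E'
import sys
from h import *
# usage: x y z yaw(of tool x, deg): prints remaining shift in tool axes after turn, and turn about tool z
s=readout.get_state();R=np.array(s['eef_rot']);p=np.array(s['eef_pos'])
yaw=np.degrees(np.arctan2(R[1,0],R[0,0]));a=list(map(float,sys.argv[1:]))
d=np.array(a[:3])-p;dy=(a[3]-yaw+180)%360-180
y=np.radians(a[3]);X=np.array([np.cos(y),np.sin(y),0]);Y=np.array([np.sin(y),-np.cos(y),0])
print('t',round(s['t'],2),'pos',p.round(4),'yaw',round(yaw,1),'tilt',R[:2,2].round(3),'j',np.round(s['joint_pos'],2))
print('shift tool now',(R.T@d).round(4),'after turn',np.round([X@d,Y@d,-d[2]],4),'turn z',round(-dy,1))
E
python3 go.py 0.45 -0.2 0.32 97
```

```text
t 1.1 pos [ 0.2004 -0.5917  0.3235] yaw 97.0 tilt [-0.     0.001] j [ 1.34  0.41 -0.26  1.45  0.11  1.3   1.19]
shift tool now [0.3583 0.2955 0.0038] after turn [0.3584 0.2955 0.0035] turn z 0.0
```

Emit:
move_arm:
  increments:
    - [[0.045,0.037,0,0,0,0],[0.045,0.037,0,0,0,0],[0.045,0.037,0,0,0,0],[0.045,0.037,0,0,0,0],[0.045,0.037,0,0,0,0],[0.045,0.037,0,0,0,0],[0.045,0.037,0,0,0,0],[0.045,0.037,0,0,0,0]]

```text
t: 2.1
eef_pos: [0.4529, -0.1982, 0.3236]
eef_rot: [[-0.117, 0.993, -0.0], [0.993, 0.117, -0.0], [-0.0, -0.0, -1.0]]
wrist_force: [0.9, -1.2, -0.0]
grip_width: 1.0
grasp_force: 0.0
```

```bash
python3 go.py 0.456 0.297 0.32 97
```

```text
t 2.1 pos [ 0.4529 -0.1982  0.3236] yaw 96.7 tilt [-0. -0.] j [ 0.74  0.21 -0.53  1.74  0.11  1.22  0.31]
shift tool now [0.4914 0.0608 0.0035] after turn [0.4911 0.0634 0.0036] turn z -0.3
```

Emit:
move_arm:
  increments:
    - [[0.049,0.006,0,0,0,0],[0.049,0.006,0,0,0,0],[0.049,0.006,0,0,0,0],[0.049,0.006,0,0,0,0],[0.049,0.006,0,0,0,0],[0.049,0.006,0,0,0,0],[0.049,0.006,0,0,0,0],[0.049,0.006,0,0,0,0],[0.049,0.006,0,0,0,0],[0.049,0.006,0,0,0,0]]

```text
t: 3.35
eef_pos: [0.4546, 0.2951, 0.3234]
eef_rot: [[-0.116, 0.993, -0.0], [0.993, 0.116, -0.001], [-0.001, -0.0, -1.0]]
wrist_force: [0.9, -0.1, -0.8]
grip_width: 1.001
grasp_force: 0.0
```

```bash
python3 go.py 0.456 0.298 0.32 97; python3 - <<'E'
from h import *
f=grab('wrist');P=cloud(f);cv2.imwrite('pics/w1.png',f['frame'])
z=P[...,2]
for lo,hi in((.21,.23),(.1565,.163),(.15,.157),(.008,.017)):
    m=((z>lo)&(z<hi)&(abs(P[...,0]-.457)<.08)&(abs(P[...,1]-.298)<.08)); q=P[m]
    if len(q)>20: print(lo,len(q),cv2.minAreaRect((q[:,:2]*1000).astype(np.float32)),np.median(q[:,2]))
E
```

```text
t 3.35 pos [0.4546 0.2951 0.3234] yaw 96.7 tilt [-0.    -0.001] j [-0.08  0.35 -0.8   1.62  0.26  1.28 -0.81]
shift tool now [0.0027 0.0017 0.0034] after turn [0.0027 0.0017 0.0034] turn z -0.3
0.21 1697 ((455.1678771972656, 298.8265380859375), (23.96548843383789, 24.232940673828125), 10.078083038330078) 0.2187714504141807
0.1565 3253 ((457.9876708984375, 299.209716796875), (71.58766174316406, 58.6646728515625), 2.397264003753662) 0.1589601818980792
0.15 1871 ((457.4909362792969, 296.8115539550781), (70.06613159179688, 63.29140090942383), 6.101639747619629) 0.15492241339137008
0.008 3336 ((457.5538330078125, 296.99542236328125), (110.33851623535156, 99.62672424316406), 5.927999019622803) 0.011981632815495719
```

View pics/w1.png

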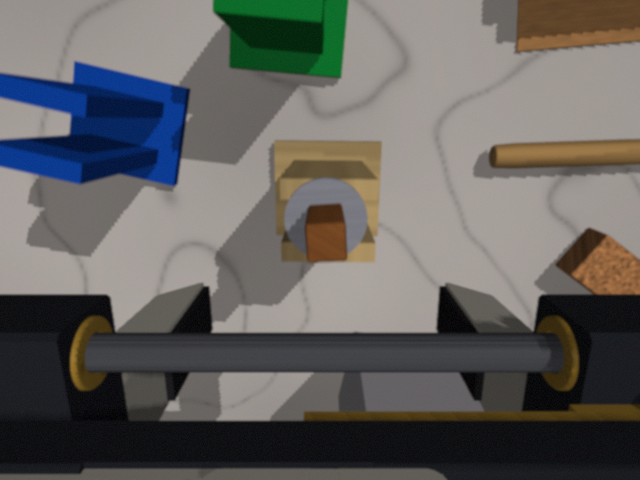

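The wrist view shows the rod's handle at (326,232) over the plywood stand, between the fingers' planes. I go down to grasp it.

Emit:
move_arm:
  increments:
    - [[0.0035,0.001,0.012,0,0,-3.3],[0,0,0.025,0,0,0],[0,0,0.025,0,0,0],[0,0,0.025,0,0,0],[0,0,0.023,0,0,0],[0,0,0.015,0,0,0],[0,0,0,0,0,0]]

```text
t: 4.28
eef_pos: [0.4549, 0.2969, 0.1978]
eef_rot: [[-0.174, 0.985, -0.002], [0.985, 0.174, -0.001], [-0.001, -0.002, -1.0]]
wrist_force: [0.4, 0.5, 0.3]
grip_width: 1.007
grasp_force: 0.0
```

Emit:
move_arm:
  increments:
    - [[0,0,0,0,0,0],[0,0,0,0,0,0],[0,0,0,0,0,0],[0,0,0,0,0,0],[0,0,0,0,0,0],[0,0,0,0,0,0]]
  gripper: 0
  squeeze: 30

```text
t: 5.03
eef_pos: [0.4553, 0.2975, 0.1987]
eef_rot: [[-0.174, 0.985, 0.0], [0.985, 0.174, -0.0], [-0.0, 0.0, -1.0]]
wrist_force: [-0.0, 0.0, -0.4]
grip_width: 0.399
grasp_force: 0.0
```

Emit:
move_arm:
  increments:
    - [[0,0,0,0,0,0],[0,0,0,0,0,0],[0,0,0,0,0,0],[0,0,0,0,0,0]]

```text
t: 5.52
eef_pos: [0.4553, 0.2975, 0.1987]
eef_rot: [[-0.174, 0.985, -0.0], [0.985, 0.174, -0.0], [-0.0, -0.0, -1.0]]
wrist_force: [0.2, 0.1, 0.0]
grip_width: 0.258
grasp_force: 30.0
```

Emit:
move_arm:
  increments:
    - [[0,0,-0.008,0,0,0],[0,0,-0.016,0,0,0],[0,0,-0.024,0,0,0],[0,0,-0.032,0,0,0],[0,0,-0.032,0,0,0],[0,0,-0.032,0,0,0],[0,0,-0.032,0,0,0],[0,0,-0.02,0,0,0],[0,0,-0.008,0,0,0],[0,0,0,0,0,0]]

```text
t: 6.78
eef_pos: [0.4552, 0.2976, 0.4031]
eef_rot: [[-0.174, 0.985, 0.001], [0.985, 0.174, 0.0], [0.0, 0.001, -1.0]]
wrist_force: [-0.9, 0.8, -1.5]
grip_width: 0.259
grasp_force: 30.0
```

```bash
python3 - <<'E'
from h import *
s=readout.get_state();p=s['eef_pos'];R=s['eef_rot'];print(s['t'],p,s['grasp_force'])
for n in('side','top'):
    f=grab(n);P=cloud(f);hs=cv2.cvtColor(f['frame'],cv2.COLOR_BGR2HSV)
    m=(abs(P[...,0]-p[0])<.05)&(abs(P[...,1]-p[1])<.05)&(P[...,2]>.19)&(P[...,2]<p[2]-.05)
    q=P[m];print(n,len(q))
    if len(q)==0: continue
    L=(q-p)@R; L=L[np.argsort(L[:,2])]
    for lo in np.arange(.04,.2,.01):
        k=(L[:,2]>lo)&(L[:,2]<lo+.01)
        if k.sum(): print(round(lo,3),k.sum(),np.round(np.median(L[k],0),4),L[k][:,1].min().round(4),L[k][:,1].max().round(4))
    k=L[:,2]>.165
    for l in L[k][::4]: print(l.round(4))
f=load('side');cv2.imwrite('pics/s2.png',cv2.resize(f['frame'][160:360,260:460],(600,600)))
E
python3 go.py 0.525 0.077 0.40 85.5
```

```text
6.775 [0.45519387 0.29757562 0.40314562] 29.995337426662445
side 173
0.08 9 [0.0027 0.0033 0.0862] 0.0017 0.0036
0.09 14 [0.0038 0.0025 0.0947] -0.0001 0.0039
0.1 12 [0.0031 0.0027 0.1054] -0.0 0.0037
0.11 13 [0.0039 0.0022 0.115 ] -0.0008 0.0031
0.12 14 [0.0031 0.0025 0.1252] -0.0017 0.0043
0.13 9 [0.0046 0.0025 0.1353] 0.0009 0.0039
0.14 13 [0.0031 0.0021 0.1451] -0.0005 0.004
0.15 11 [0.0027 0.0028 0.156 ] 0.0001 0.0036
0.16 22 [0.0036 0.0293 0.1645] 0.0001 0.0333
0.17 52 [0.0033 0.0113 0.1766] -0.0009 0.0337
0.18 4 [0.0057 0.0132 0.1813] 0.0018 0.0318
[0.0039 0.0279 0.1661]
[0.0038 0.0023 0.1675]
[0.0062 0.0317 0.1694]
[0.0017 0.0013 0.1707]
[0.0026 0.0322 0.1719]
[0.0064 0.0015 0.1736]
[0.0039 0.0043 0.1755]
[0.0056 0.0204 0.1759]
[0.0038 0.0335 0.1764]
[0.0046 0.0055 0.1767]
[0.0013 0.0198 0.1771]
[0.001  0.0021 0.1775]
[0.0041 0.0125 0.1781]
[-0.0004  0.0075  0.1783]
[0.0033 0.0149 0.1789]
[0.0041 0.0164 0.1796]
[0.0057 0.0192 0.1815]
top 0
t 6.88 pos [0.455  0.2972 0.402 ] yaw 100.0 tilt [-0.001 -0.001] j [-0.08  0.32 -0.82  1.47  0.23  1.45 -0.72]
shift tool now [-0.229   0.0306  0.0021] after turn [-0.214  0.087  0.002] turn z 14.5
```

Emit:
move_arm:
  increments:
    - [[0,0,0,0,0,7.25],[0,0,0,0,0,7.25],[-0.015,0.006,0,0,0,0],[-0.035,0.015,0,0,0,0],[-0.045,0.018,0,0,0,0],[-0.045,0.018,0,0,0,0],[-0.04,0.016,0,0,0,0],[-0.024,0.01,0,0,0,0],[-0.009,0.004,0,0,0,0],[0,0,0,0,0,0]]

```text
t: 8.12
eef_pos: [0.5253, 0.0779, 0.4024]
eef_rot: [[0.078, 0.997, -0.001], [0.997, -0.078, 0.0], [0.0, -0.001, -1.0]]
wrist_force: [0.1, 0.6, -0.9]
grip_width: 0.258
grasp_force: 30.0
```

```bash
python3 go.py 0.525 0.078 0.40 85.5;python3 - <<'E'
from h import *
f=grab('wrist');cv2.imwrite('pics/w2.png',f['frame']);P=cloud(f);z=P[...,2]
hs=cv2.cvtColor(f['frame'],cv2.COLOR_BGR2HSV)
n=(abs(P[...,0]-.57)<.09)&(abs(P[...,1]-.077)<.07)
for lo,hi,nm in((.168,.18,'rim'),(.04,.06,'bar'),(.062,.105,'bail')):
    m=n&(z>lo)&(z<hi)
    if nm!='rim': m&=(hs[...,1]>110)
    q=P[m]
    if len(q)>10: print(nm,len(q),cv2.minAreaRect((q[:,:2]*1000).astype(np.float32)),np.median(q[:,2]),q[:,2].max(),np.median(q,0))
f=grab('side');P=cloud(f);s=readout.get_state();p=s['eef_pos'];R=s['eef_rot'];L=(P-p)@R
k=(abs(L[...,0])<.02)&(abs(L[...,1])<.05)&(L[...,2]>.08)&(L[...,2]<.19)
q=L[k];print(len(q),np.median(q[q[:,2]<.15],0),q.max(0))
E
```

```text
t 8.12 pos [0.5253 0.0779 0.4024] yaw 85.5 tilt [-0.001  0.   ] j [ 0.28  0.27 -0.68  1.5   0.17  1.43 -0.49]
shift tool now [ 0.0001 -0.0003  0.0024] after turn [ 0.0001 -0.0003  0.0024] turn z 0.0
rim 2279 ((570.031982421875, 79.39424133300781), (92.48970794677734, 127.93866729736328), 84.74649047851562) 0.17481021277712983 0.1775354645606414 [0.59811363 0.09963917 0.17481021]
bar 456 ((569.8043212890625, 75.82974243164062), (69.92079162597656, 15.836109161376953), 84.77848052978516) 0.05189902746487263 0.059633422375228395 [0.56722772 0.08179803 0.05189903]
bail 282 ((569.1083984375, 76.88467407226562), (49.63799285888672, 5.854329586029053), 84.3287124633789) 0.08911670375562677 0.09745472111982195 [0.56910677 0.08029426 0.0891167 ]
177 [0.0044365  0.00106422 0.11357962] [0.00645389 0.03349818 0.18202694]
```

View pics/w2.png

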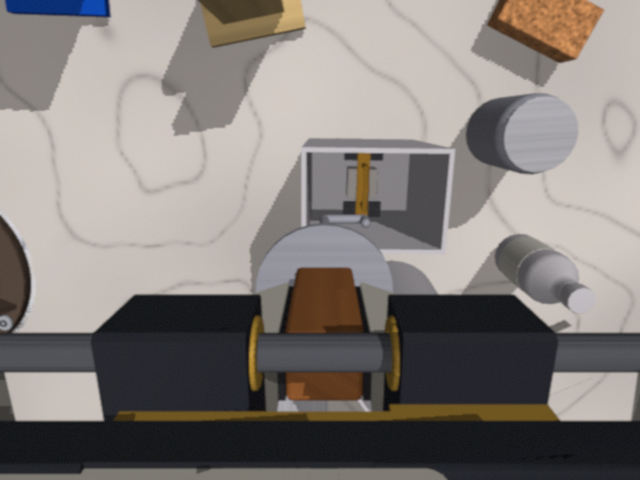

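The wrist view shows the bail at (363,185) and the hook foot at (345,219) with its tip at (365,222). I'll measure the hook in the same camera.

```bash
python3 - <<'E'
from h import *
f=load('wrist');P=cloud(f);z=P[...,2]
n=(abs(P[...,0]-.54)<.06)&(abs(P[...,1]-.08)<.05)&(z>.205)&(z<.27)
q=P[n];print(len(q),np.median(q,0),q.min(0),q.max(0));print(cv2.minAreaRect((q[:,:2]*1000).astype(np.float32)))
E
```

```text
459 [0.54213132 0.07918456 0.22553289] [0.52208695 0.07368705 0.22168606] [0.55834294 0.08284477 0.24652442]
((540.1461791992188, 78.08991241455078), (6.978513717651367, 36.412166595458984), 85.3945541381836)
```

Emit:
move_arm:
  increments:
    - [[0,0,0.008,0,0,0],[0,0,0.016,0,0,0],[0,0,0.02,0,0,0],[0,0,0.022,0,0,0],[0,0,0.022,0,0,0],[0,0,0.022,0,0,0],[0,0,0.022,0,0,0],[0,0,0.016,0,0,0],[0,0,0.0085,0,0,0],[0,0,0,0,0,0]]

```text
t: 9.48
eef_pos: [0.5252, 0.0784, 0.2458]
eef_rot: [[0.078, 0.997, -0.001], [0.997, -0.078, -0.0], [-0.0, -0.001, -1.0]]
wrist_force: [0.3, 0.5, -0.9]
grip_width: 0.263
grasp_force: 30.0
```

```bash
python3 go.py 0.525 0.078 0.2457 85.5;python3 - <<'E'
from h import *
s=readout.get_state();print(s['wrist_force'])
f=grab('wrist');P=cloud(f);z=P[...,2];hs=cv2.cvtColor(f['frame'],cv2.COLOR_BGR2HSV)
cv2.imwrite('pics/w3.png',f['frame'])
n=(abs(P[...,0]-.565)<.06)&(abs(P[...,1]-.08)<.04)&(z>.04)&(z<.11)
for nm,m in(('brass',n&(hs[...,1]>110)&(z>.065)),('grey',n&(hs[...,1]<90)&(z>.055))):
    q=P[m];print(nm,len(q))
    if len(q)>10: print(np.median(q,0),q.min(0),q.max(0),cv2.minAreaRect((q[:,:2]*1000).astype(np.float32)))
E
```

```text
t 9.47 pos [0.5252 0.0784 0.2458] yaw 85.5 tilt [-0.001 -0.   ] j [ 0.25  0.37 -0.66  1.77  0.25  1.09 -0.57]
shift tool now [-0.0004 -0.0002  0.0001] after turn [-0.0004 -0.0002  0.0001] turn z 0.0
[ 0.26276301  0.51822442 -0.8696212 ]
brass 580
[0.56886951 0.08104569 0.08932346] [0.5642339  0.05250501 0.06511347] [0.57356707 0.10164247 0.09700059] ((568.9901733398438, 77.14683532714844), (49.22671890258789, 6.093254089355469), 84.7695541381836)
grey 673
[0.53440728 0.08067426 0.06982217] [0.50912359 0.05280865 0.05950262] [0.57290111 0.11700015 0.10514238] ((539.7484130859375, 84.90438842773438), (40.23167419433594, 73.46528625488281), 68.67695617675781)
```

View pics/w3.png

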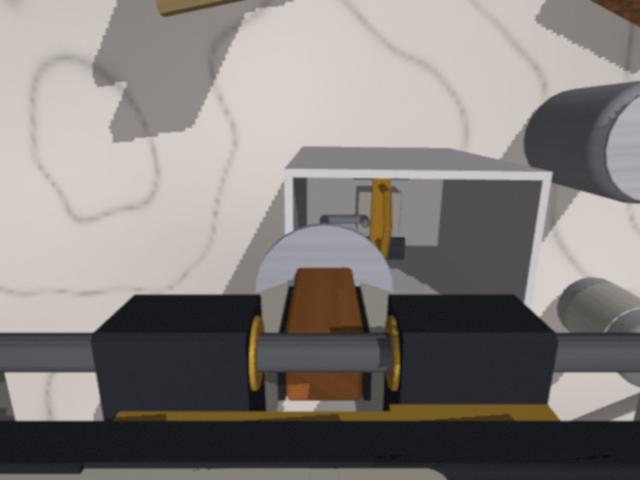

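The hook tip (365,220) sits just before the bail (380,210) with no contact. I move it 29 mm along tool y so the bail lies mid-hook.

Emit:
move_arm:
  increments:
    - [[0,0.003,0,0,0,0],[0,0.005,0,0,0,0],[0,0.005,0,0,0,0],[0,0.005,0,0,0,0],[0,0.005,0,0,0,0],[0,0.004,0,0,0,0],[0,0.002,0,0,0,0],[0,0,0,0,0,0]]

```text
t: 10.52
eef_pos: [0.5543, 0.0761, 0.2461]
eef_rot: [[0.078, 0.997, -0.0], [0.997, -0.078, 0.0], [-0.0, -0.0, -1.0]]
wrist_force: [-0.4, 0.6, -1.8]
grip_width: 0.262
grasp_force: 30.0
```

```bash
python3 go.py 0.554 0.076 0.2457 85.5;python3 - <<'E'
from h import *
s=readout.get_state();print(s['wrist_force'])
f=grab('wrist');P=cloud(f);z=P[...,2];hs=cv2.cvtColor(f['frame'],cv2.COLOR_BGR2HSV)
n=(abs(P[...,0]-.565)<.06)&(abs(P[...,1]-.08)<.04)&(z>.04)&(z<.11)
q=P[n&(hs[...,1]>110)&(z>.065)];print(len(q),cv2.minAreaRect((q[:,:2]*1000).astype(np.float32)))
E
```

```text
t 10.53 pos [0.5543 0.0761 0.2461] yaw 85.5 tilt [-0.  0.] j [ 0.24  0.41 -0.64  1.7   0.27  1.12 -0.56]
shift tool now [-0.0001 -0.0003  0.0004] after turn [-0.0001 -0.0003  0.0004] turn z 0.0
[-0.43626491  0.63368578 -1.77879458]
317 ((570.8513793945312, 87.28926086425781), (28.47617530822754, 7.092192649841309), 86.33132934570312)
```

Emit:
move_arm:
  increments:
    - [[0,0,-0.006,0,0,0],[0,0,-0.006,0,0,0],[0,0,-0.005,0,0,0],[0,0,-0.005,0,0,0],[0,0,-0.005,0,0,0],[0,0,-0.005,0,0,0],[0,0,-0.008,0,0,0],[0,0,-0.01,0,0,0],[0,0,-0.012,0,0,0],[0,0,-0.012,0,0,0]]

```text
t: 11.82
eef_pos: [0.5544, 0.0761, 0.3213]
eef_rot: [[0.078, 0.997, 0.0], [0.997, -0.078, 0.0], [0.0, 0.0, -1.0]]
wrist_force: [0.0, -0.1, -3.3]
grip_width: 0.256
grasp_force: 30.0
```

Emit:
move_arm:
  increments:
    - [[0,0,-0.016,0,0,0],[0,0,-0.016,0,0,0],[0,0,-0.018,0,0,0],[0,0,-0.018,0,0,0],[0,0,-0.018,0,0,0],[0,0,-0.018,0,0,0],[0,0,-0.018,0,0,0],[0,0,-0.016,0,0,0],[0,0,-0.01,0,0,0],[0,0,0,0,0,0]]

```text
t: 13.08
eef_pos: [0.5545, 0.0763, 0.4689]
eef_rot: [[0.078, 0.997, 0.001], [0.997, -0.078, 0.0], [0.0, 0.001, -1.0]]
wrist_force: [-0.1, 1.1, -3.9]
grip_width: 0.256
grasp_force: 30.0
```

```bash
python3 go.py 0.42 -0.282 0.465 86;python3 - <<'E'
from h import *
s=readout.get_state();print(s['wrist_force'])
f=grab('side');P=cloud(f)
cv2.imwrite('pics/s4.png',f['frame'])
p=s['eef_pos'];R=s['eef_rot'];L=(P-p)@R;hs=cv2.cvtColor(f['frame'],cv2.COLOR_BGR2HSV)
m=(abs(L[...,0])<.06)&(abs(L[...,1])<.07)&(L[...,2]>.08)&(L[...,2]<.3)
q=L[m];print(len(q),q.min(0),q.max(0))
q=L[m&(hs[...,1]>110)];print('brass tool',len(q),np.median(q,0) if len(q) else'',q.min(0),q.max(0))
E
```

```text
t 13.07 pos [0.5545 0.0763 0.4689] yaw 85.5 tilt [0.001 0.   ] j [ 0.24  0.3  -0.66  1.3   0.19  1.6  -0.48]
shift tool now [-0.3677 -0.1061  0.0036] after turn [-0.3668 -0.1091  0.0039] turn z -0.5
[-0.10327685  1.09209538 -3.87245483]
1185 [-0.04136852 -0.05178003  0.08025054] [0.05350616 0.06993918 0.29991706]
brass tool 291 [0.00862182 0.01536214 0.21293508] [-0.03485313  0.00342581  0.16741883] [0.03742801 0.03177723 0.2216815 ]
```

View pics/s4.png

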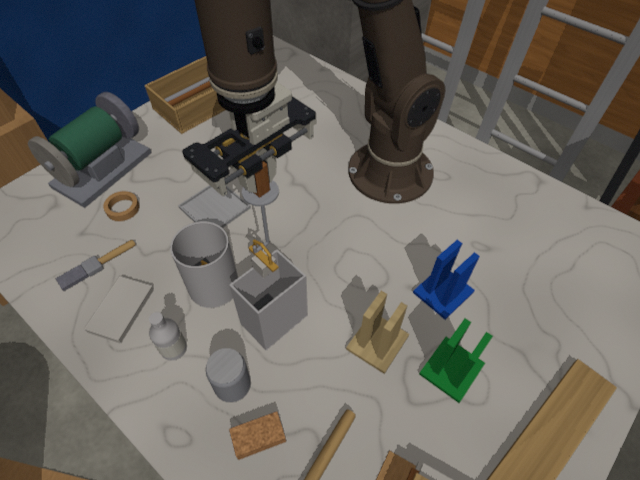

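The side view shows the cube sample hanging on the hook at (262,255), above the square tank. I carry it to the tray.

Emit:
move_arm:
  increments:
    - [[-0.004,-0.0012,0,0,0,0],[-0.008,-0.0024,0,0,0,0],[-0.012,-0.0036,0,0,0,0],[-0.016,-0.0048,0,0,0,0],[-0.02,-0.006,0,0,0,0],[-0.024,-0.0072,0,0,0,0],[-0.024,-0.0072,0,0,0,0],[-0.024,-0.0072,0,0,0,0],[-0.024,-0.0072,0,0,0,0],[-0.024,-0.0072,0,0,0,0]]

```text
t: 14.38
eef_pos: [0.4854, -0.1009, 0.4684]
eef_rot: [[0.079, 0.997, 0.0], [0.997, -0.079, -0.0], [-0.0, 0.0, -1.0]]
wrist_force: [0.6, 0.8, -3.0]
grip_width: 0.261
grasp_force: 30.0
```

Emit:
move_arm:
  increments:
    - [[-0.024,-0.0072,0,0,0,0],[-0.024,-0.0072,0,0,0,0],[-0.024,-0.0072,0,0,0,0],[-0.024,-0.0072,0,0,0,0],[-0.024,-0.0072,0,0,0,0],[-0.02,-0.006,0,0,0,0],[-0.016,-0.0048,0,0,0,0],[-0.012,-0.0036,0,0,0,0],[-0.008,-0.0024,0,0,0,0],[-0.004,-0.0012,0,0,0,0]]

```text
t: 15.62
eef_pos: [0.4185, -0.2746, 0.4682]
eef_rot: [[0.078, 0.997, 0.0], [0.997, -0.078, 0.0], [0.0, 0.0, -1.0]]
wrist_force: [-0.8, 0.3, -3.1]
grip_width: 0.258
grasp_force: 30.0
```

```bash
python3 go.py 0.4175 -0.283 0.30 85.5;python3 - <<'E'
from h import *
s=readout.get_state();print(s['wrist_force'])
p=s['eef_pos'];R=s['eef_rot']
for n in('side','wrist'):
    f=grab(n);P=cloud(f);L=(P-p)@R;hs=cv2.cvtColor(f['frame'],cv2.COLOR_BGR2HSV)
    m=(abs(L[...,0])<.06)&(abs(L[...,1])<.07)&(L[...,2]>.1)&(L[...,2]<.3)&(hs[...,1]>110)
    q=L[m];print(n,len(q),q.min(0),q.max(0))
    if len(q): print(cv2.minAreaRect((q[:,:2]*1000).astype(np.float32)))
E
```

```text
t 15.62 pos [ 0.4185 -0.2746  0.4682] yaw 85.5 tilt [0. 0.] j [ 0.85  0.16 -0.45  1.44  0.07  1.55  0.33]
shift tool now [-0.0085 -0.0003  0.1682] after turn [-0.0085 -0.0003  0.1682] turn z 0.0
[-0.76621567  0.3258613  -3.11513406]
side 200 [-0.03285026  0.00453554  0.16528454] [0.03860658 0.02785101 0.22079989]
((3.009613037109375, 16.60873794555664), (71.46504211425781, 22.15789794921875), 2.2153220176696777)
wrist 860 [-0.01281716  0.00779634  0.16906961] [0.03525911 0.0240235  0.25030984]
((11.218421936035156, 15.93265151977539), (16.20707893371582, 48.1024169921875), 89.75753784179688)
```

Emit:
move_arm:
  increments:
    - [[-0.003,0,0.008,0,0,0],[-0.0035,0,0.016,0,0,0],[-0.002,0,0.022,0,0,0],[0,0,0.026,0,0,0],[0,0,0.026,0,0,0],[0,0,0.026,0,0,0],[0,0,0.024,0,0,0],[0,0,0.02,0,0,0],[0,0,0.012,0,0,0],[0,0,0.006,0,0,0]]

```text
t: 16.98
eef_pos: [0.4175, -0.2827, 0.2813]
eef_rot: [[0.078, 0.997, -0.001], [0.997, -0.078, 0.001], [0.0, -0.001, -1.0]]
wrist_force: [-0.1, 0.7, -2.0]
grip_width: 0.262
grasp_force: 30.0
```

Emit:
move_arm:
  increments:
    - [[0,0,0.003,0,0,0],[0,0,0.003,0,0,0],[0,0,0.003,0,0,0],[0,0,0.003,0,0,0],[0,0,0.003,0,0,0],[0,0,0.003,0,0,0],[0,0,0.003,0,0,0],[0,0,0.003,0,0,0],[0,0,0.003,0,0,0],[0,0,0.003,0,0,0]]

```text
t: 18.23
eef_pos: [0.418, -0.2829, 0.2522]
eef_rot: [[0.078, 0.997, 0.0], [0.997, -0.078, -0.0], [-0.0, 0.0, -1.0]]
wrist_force: [0.6, 0.0, -1.1]
grip_width: 0.26
grasp_force: 30.0
```

```bash
cat > c.py <<'E'
from h import *
s=readout.get_state();print(s['wrist_force'],s['eef_pos'])
p=s['eef_pos'];R=s['eef_rot']
for n in('side','wrist'):
    f=grab(n);P=cloud(f);hs=cv2.cvtColor(f['frame'],cv2.COLOR_BGR2HSV)
    m=(abs(P[...,0]-.434)<.07)&(abs(P[...,1]+.282)<.07)&(P[...,2]<.1)&(P[...,2]>.02)&(hs[...,1]>110)
    q=P[m];print(n,len(q))
    if len(q)>5: print(q.min(0),q.max(0),cv2.minAreaRect((q[:,:2]*1000).astype(np.float32)), 'tool',((q-p)@R).max(0).round(4))
E
python3 c.py
```

```text
[ 0.55086655  0.02060591 -1.09086415] [ 0.41801196 -0.28294256  0.2522272 ]
side 132
[ 0.41925299 -0.31999019  0.02968721] [ 0.44494888 -0.24470365  0.09058673] ((432.1385803222656, -282.3216857910156), (75.35163879394531, 25.5567626953125), 89.23029327392578) tool [0.0396 0.0265 0.2225]
wrist 860
[ 0.42644468 -0.29580822  0.02264707] [ 0.4426751  -0.24822011  0.0884626 ] ((434.84564208984375, -272.0525817871094), (47.04365539550781, 15.117798805236816), 85.86384582519531) tool [0.0357 0.0234 0.2296]
```

Emit:
move_arm:
  increments:
    - [[0,0,0.003,0,0,0],[0,0,0.003,0,0,0],[0,0,0.003,0,0,0],[0,0,0.003,0,0,0],[0,0,0.0015,0,0,0],[0,0,0,0,0,0],[0,0,0,0,0,0],[0,0,0,0,0,0]]

```text
t: 19.32
eef_pos: [0.4179, -0.2829, 0.2389]
eef_rot: [[0.078, 0.997, 0.0], [0.997, -0.078, -0.0], [-0.0, 0.0, -1.0]]
wrist_force: [0.5, 0.5, -1.4]
grip_width: 0.259
grasp_force: 30.0
```

```bash
python3 c.py; python3 - <<'E'
from h import *
f=load('wrist');P=cloud(f);z=P[...,2];hs=cv2.cvtColor(f['frame'],cv2.COLOR_BGR2HSV)
cv2.imwrite('pics/w5.png',cv2.resize(f['frame'][120:320,220:470],(750,600)))
E
```

```text
[ 0.51611336  0.50146804 -1.37392216] [ 0.4179079  -0.28292518  0.2388515 ]
side 129
[ 0.41810867 -0.3200588   0.0265886 ] [ 0.44298784 -0.24527932  0.0886303 ] ((427.1198425292969, -281.32373046875), (75.66962432861328, 21.865169525146484), 82.356201171875) tool [0.0395 0.022  0.2123]
wrist 856
[ 0.42641502 -0.2925899   0.02161486] [ 0.44291238 -0.2482707   0.08757277] ((434.95611572265625, -270.4735107421875), (43.66896438598633, 15.544083595275879), 85.44197082519531) tool [0.0356 0.0237 0.2172]
```

View pics/w5.png

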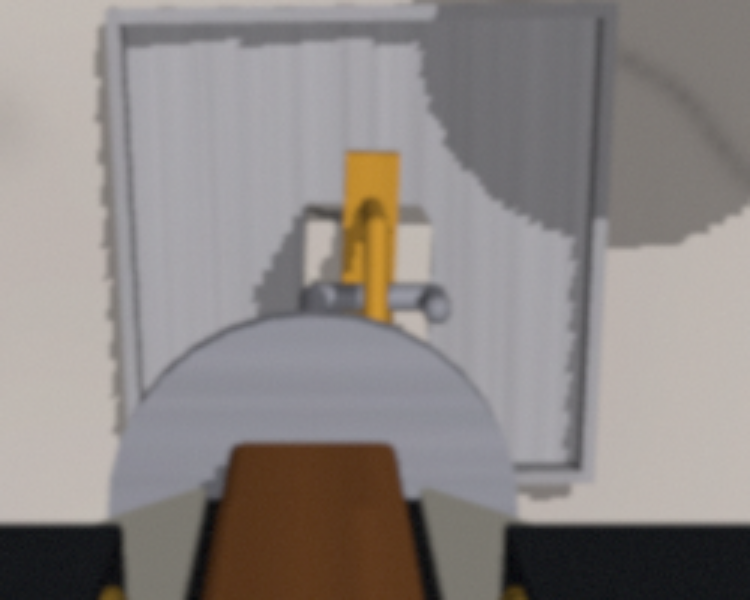

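The cube stands in the tray, with the bail (375,270) free above the foot and the tip at (435,300) below it. I back the hook out along tool −y by 36 mm.

Emit:
move_arm:
  increments:
    - [[0,-0.003,0,0,0,0],[0,-0.004,0,0,0,0],[0,-0.004,0,0,0,0],[0,-0.004,0,0,0,0],[0,-0.005,0,0,0,0],[0,-0.006,0,0,0,0],[0,-0.006,0,0,0,0],[0,-0.006,0,0,0,0],[0,-0.002,0,0,0,0],[0,0,0,0,0,0]]

```text
t: 20.68
eef_pos: [0.3779, -0.2798, 0.2388]
eef_rot: [[0.078, 0.997, 0.0], [0.997, -0.078, -0.0], [-0.0, 0.0, -1.0]]
wrist_force: [0.5, -0.3, -1.2]
grip_width: 0.261
grasp_force: 30.0
```

```bash
python3 c.py; python3 - <<'E'
from h import *
f=load('wrist');P=cloud(f);z=P[...,2];s=readout.get_state();L=(P-s['eef_pos'])@s['eef_rot'];hs=cv2.cvtColor(f['frame'],cv2.COLOR_BGR2HSV)
m=(abs(L[...,0]-.002)<.012)&(L[...,1]>-.01)&(L[...,1]<.06)&(z>.05)&(z<.09)&(hs[...,1]<90);q=L[m];print('hook',len(q),q.min(0) if len(q) else'',q.max(0))
E
```

```text
[ 0.51502477 -0.34213441 -1.178812  ] [ 0.37789788 -0.27980507  0.23879424]
side 155
[ 0.41842965 -0.31811639  0.03054189] [ 0.44136197 -0.24565853  0.09054374] ((428.18115234375, -281.6057434082031), (71.76398468017578, 20.029911041259766), 84.08390808105469) tool [0.0381 0.061  0.2083]
wrist 1808
[ 0.4229485  -0.32020292  0.03630605] [ 0.44428536 -0.24829     0.08929351] ((433.9530029296875, -284.5074768066406), (71.77446746826172, 17.386268615722656), 84.27423095703125) tool [0.0356 0.0653 0.2025]
hook 462 [-0.00203793 -0.00335287  0.15492182] [0.00499887 0.03296518 0.18026951]
```

Carrier centred and untouched, hook clear. I raise the rod.

Emit:
move_arm:
  increments:
    - [[0,-0.002,-0.006,0,0,0],[0,0,-0.012,0,0,0],[0,0,-0.02,0,0,0],[0,0,-0.028,0,0,0],[0,0,-0.03,0,0,0],[0,0,-0.03,0,0,0],[0,0,-0.024,0,0,0],[0,0,-0.012,0,0,0],[0,0,-0.006,0,0,0]]

```text
t: 21.9
eef_pos: [0.376, -0.2796, 0.4073]
eef_rot: [[0.078, 0.997, 0.0], [0.997, -0.078, -0.0], [-0.0, 0.001, -1.0]]
wrist_force: [-0.3, 0.2, -0.8]
grip_width: 0.256
grasp_force: 30.0
```

```bash
python3 c.py; python3 go.py 0.456 0.0 0.4065 96; python3 go.py 0.457 0.296 0.4065 96
```

```text
[-0.30418171  0.20557211 -0.75044218] [ 0.37601808 -0.27955174  0.4072998 ]
side 154
[ 0.41925034 -0.31707333  0.02894951] [ 0.44106727 -0.24462974  0.08993782] ((428.53570556640625, -280.51348876953125), (71.71417999267578, 21.66080665588379), 84.32219696044922) tool [0.0392 0.0634 0.3784]
wrist 726
[ 0.4231681  -0.31971718  0.04142027] [ 0.44274369 -0.24868912  0.08890138] ((432.4259948730469, -284.26861572265625), (71.15170288085938, 13.399263381958008), 83.41036224365234) tool [0.0353 0.0643 0.3659]
t 22.0 pos [ 0.376  -0.2796  0.4068] yaw 85.5 tilt [ 0. -0.] j [ 0.92  0.11 -0.44  1.64  0.05  1.4   0.4 ]
shift tool now [0.285  0.058  0.0003] after turn [0.2697 0.1088 0.0003] turn z -10.5
t 22.0 pos [ 0.376  -0.2796  0.4068] yaw 85.5 tilt [ 0. -0.] j [ 0.92  0.11 -0.44  1.64  0.05  1.4   0.4 ]
shift tool now [5.801e-01 3.590e-02 2.000e-04] after turn [5.639e-01 1.408e-01 3.000e-04] turn z -10.5
```

Emit:
move_arm:
  increments:
    - [[0,0,0,0,0,-5.2],[0,0,0,0,0,-5.3],[0.015,0.006,0,0,0,0],[0.03,0.012,0,0,0,0],[0.038,0.0155,0,0,0,0],[0.038,0.0155,0,0,0,0],[0.038,0.0155,0,0,0,0],[0.038,0.0155,0,0,0,0],[0.038,0.0155,0,0,0,0],[0.035,0.0135,0,0,0,0]]

```text
t: 23.25
eef_pos: [0.4557, 0.003, 0.4064]
eef_rot: [[-0.104, 0.995, -0.0], [0.995, 0.104, 0.0], [0.0, -0.0, -1.0]]
wrist_force: [0.1, -0.2, -2.3]
grip_width: 0.265
grasp_force: 30.0
```

Emit:
move_arm:
  increments:
    - [[0.035,0.004,0,0,0,0],[0.038,0.004,0,0,0,0],[0.038,0.004,0,0,0,0],[0.038,0.004,0,0,0,0],[0.038,0.004,0,0,0,0],[0.036,0.004,0,0,0,0],[0.032,0.003,0,0,0,0],[0.022,0.003,0,0,0,0],[0.012,0.002,0,0,0,0],[0.005,0,0,0,0,0]]

```text
t: 24.5
eef_pos: [0.4566, 0.2967, 0.4064]
eef_rot: [[-0.105, 0.994, -0.001], [0.994, 0.105, -0.0], [-0.0, -0.001, -1.0]]
wrist_force: [-0.2, -1.2, -1.0]
grip_width: 0.259
grasp_force: 30.0
```

```bash
python3 go.py 0.457 0.296 0.1987 96; python3 - <<'E'
from h import *
s=readout.get_state();f=grab('side');P=cloud(f);p=s['eef_pos'];R=s['eef_rot'];L=(P-p)@R
k=(abs(L[...,0])<.03)&(abs(L[...,1])<.05)&(L[...,2]>.08)&(L[...,2]<.2)
q=P[k];l=L[k];print(len(q),'shaft',np.median(l[l[:,2]<.15],0),np.median(q[l[:,2]<.15],0),'max',l.max(0),'foot',np.median(q[l[:,2]>.165],0))
z=P[...,2];hs=cv2.cvtColor(f['frame'],cv2.COLOR_BGR2HSV)
m=(abs(P[...,0]-.457)<.06)&(abs(P[...,1]-.297)<.06)&(abs(z-.155)<.005);q=P[m];print('cheeks',len(q),cv2.minAreaRect((q[:,:2]*1000).astype(np.float32)))
E
```

```text
t 24.5 pos [0.4566 0.2967 0.4064] yaw 96.0 tilt [-0.001 -0.   ] j [-0.04  0.33 -0.87  1.46  0.25  1.47 -0.81]
shift tool now [-0.0007  0.0005  0.2077] after turn [-0.0007  0.0004  0.2077] turn z 0.0
168 shaft [0.00337338 0.0022816  0.11936302] [0.4583698  0.30042732 0.28704937] max [0.00646296 0.0345124  0.18168779] foot [0.47016515 0.30173264 0.23040471]
cheeks 495 ((456.4353332519531, 297.9433288574219), (72.5106201171875, 62.411521911621094), 6.036564350128174)
```

Emit:
move_arm:
  increments:
    - [[0,0,0.012,0,0,0],[0,0,0.024,0,0,0],[0,0,0.028,0,0,0],[0,0,0.028,0,0,0],[0,0,0.028,0,0,0],[0,0,0.028,0,0,0],[0,0,0.028,0,0,0],[0,0,0.018,0,0,0],[0,0,0.008,0,0,0],[0,0,0.004,0,0,0]]

```text
t: 25.8
eef_pos: [0.4572, 0.2961, 0.2008]
eef_rot: [[-0.105, 0.995, 0.0], [0.995, 0.105, 0.0], [0.0, 0.0, -1.0]]
wrist_force: [0.1, 0.2, -1.5]
grip_width: 0.26
grasp_force: 30.0
```

Emit:
move_arm:
  increments:
    - [[0,0,0.0008,0,0,0],[0,0,0,0,0,0],[0,0,0,0,0,0]]

```text
t: 26.18
eef_pos: [0.4572, 0.2963, 0.2004]
eef_rot: [[-0.105, 0.994, 0.001], [0.994, 0.105, 0.0], [0.0, 0.001, -1.0]]
wrist_force: [-0.3, 0.5, -1.7]
grip_width: 0.26
grasp_force: 30.0
```

Emit:
move_arm:
  increments:
    - [[0,0,0.001,0,0,0],[0,0,0.0005,0,0,0],[0,0,0,0,0,0]]

```text
t: 26.55
eef_pos: [0.4571, 0.2961, 0.1987]
eef_rot: [[-0.105, 0.994, 0.0], [0.994, 0.105, -0.0], [-0.0, 0.0, -1.0]]
wrist_force: [-0.7, -2.1, 4.5]
grip_width: 0.253
grasp_force: 30.0
```

Emit:
move_arm:
  increments:
    - [[0,0,0,0,0,0],[0,0,0,0,0,0],[0,0,0,0,0,0],[0,0,0,0,0,0],[0,0,0,0,0,0],[0,0,0,0,0,0],[0,0,0,0,0,0],[0,0,0,0,0,0]]
  gripper: 100

```text
t: 27.55
eef_pos: [0.4571, 0.2961, 0.1984]
eef_rot: [[-0.105, 0.994, 0.0], [0.994, 0.105, -0.0], [-0.0, 0.0, -1.0]]
wrist_force: [-0.6, 0.3, 0.4]
grip_width: 0.998
grasp_force: 0.0
```

Emit:
move_arm:
  increments:
    - [[0,0,-0.01,0,0,0],[0,0,-0.02,0,0,0],[0,0,-0.03,0,0,0],[0,0,-0.03,0,0,0],[0,0,-0.03,0,0,0],[0,0,-0.01,0,0,0],[0,0,0,0,0,0],[0,0,0,0,0,0]]

```text
t: 28.55
eef_pos: [0.4568, 0.2956, 0.3273]
eef_rot: [[-0.105, 0.994, -0.001], [0.994, 0.105, -0.001], [-0.001, -0.001, -1.0]]
wrist_force: [-0.5, 0.2, 0.4]
grip_width: 0.996
grasp_force: 0.0
```

```bash
python3 c.py; python3 - <<'E'
from h import *
for n in('side','wrist'):
    f=grab(n);P=cloud(f);z=P[...,2];w=(abs(P[...,0]-.457)<.06)&(abs(P[...,1]-.297)<.06)
    for lo,hi in((.212,.226),(.157,.163)):
        q=P[w&(z>lo)&(z<hi)];print(n,lo,len(q),cv2.minAreaRect((q[:,:2]*1000).astype(np.float32)) if len(q) else'',np.median(q[:,2]))
cv2.imwrite('pics/s6.png',load('side')['frame'])
E
```

```text
[-0.469338    0.21645417  0.42952096] [0.45678714 0.29562548 0.32731832]
side 149
[ 0.41812284 -0.31858391  0.03045195] [ 0.44175849 -0.24687449  0.08923088] ((428.34576416015625, -282.18670654296875), (71.67298126220703, 20.437419891357422), 84.26193237304688) tool [-0.537  -0.0719  0.2975]
wrist 0
side 0.212 97 ((461.3480224609375, 303.94866943359375), (18.185020446777344, 29.766565322875977), 48.119258880615234) 0.21859110111133417
side 0.157 410 ((456.7685241699219, 297.78216552734375), (61.45970916748047, 61.49665451049805), 8.660911560058594) 0.15927422879917347
wrist 0.212 1595 ((456.9384765625, 297.62554931640625), (23.915021896362305, 23.811767578125), 6.388147354125977) 0.21878720419151795
wrist 0.157 3117 ((458.188232421875, 299.47412109375), (61.2770881652832, 55.72942352294922), 4.320272445678711) 0.15895614675376318
```

View pics/s6.png

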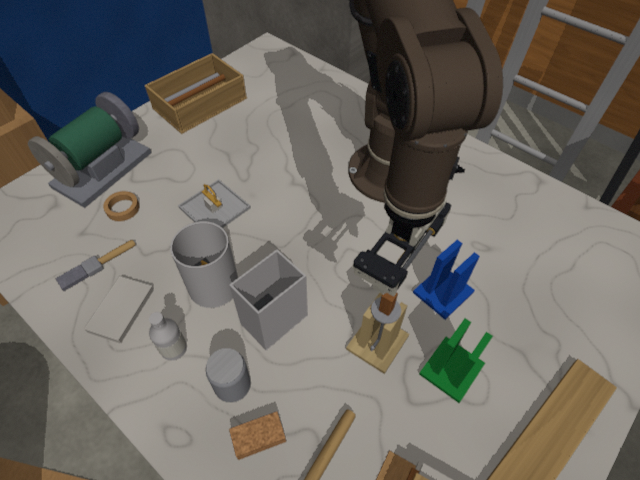

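The cube stands in the tray (212,195), the rod hangs upright in the plywood stand (386,310), and the gripper is clear of both.

```bash
python3 -c "
from bench import ticket;print(ticket.finish_job())"
```

```text
the job is handed in; nothing more can be done
None
```

The job is handed in, result not reported: the cube sample stands upright near the tray's centre, the hook rod hangs released in its plywood stand, and the arm is clear, at about 29 s of the 72 s allowed.

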